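# Tare the boat, then raise the balance's counterweighted lid

## Robot

A 7-joint arm with a two-finger parallel gripper is mounted at the origin on a cart in front of the work surface, level with it; the furniture and walls round the work are solid. World frame = base frame: x ahead of the robot, y to its left, z up, the work surface at z = 0. Lengths are in m, angles in rad, forces in N, time in s.
With the tool pointing down it reaches from about 0.425 to 0.875 m from the base axis. Payload 4.7 kg.
Tool frame: the origin (TCP) lies midway between the tips of the shut fingers; the grasp point (between the pads) lies 19 mm behind it; z points along the fingers, y is the direction in which the jaws open and shut (so a half turn about z gives the same grasp; the last joint's range is limited). The gripper opens to 87 mm and grips with 3 to 60 N. Pads are 19 mm wide; open, the fingers measure 117 mm over their backs; the gripper's body (75 mm by 190 mm) begins 51 mm behind the grasp point.
Start: joints at [-1.142, 0.321, -0.07, 1.45, 0.023, 1.371, -0.057], TCP at [0.262, 0.595, 0.223] pointing down, gripper open.
Joint ranges: [-2.86, 2.86], [-0.3, 2.09], [-1.38, 1.24], [0.06, 2.45], [-1.56, 4.7], [0.09, 2.05], [-2.69, 2.69]. Speed limits (rad/s): [2.57, 2.57, 3.14, 3.14, 3.14, 3.14, 3.14].

## Interface

Orientations are given as a unit quaternion [x, y, z, w].
In Python, from workcell import arm gives the robot as it stands.
- The arm moves only by the shell command python3 -m inch 'ROWS'. ROWS is JSON, a list of rows, each a list of 7 numbers: the turn, a rotation vector about the tool's x, y, z in units of 5 degrees (1.0 is 5 degrees), then the shift along the tool's x, y, z in units of 40 mm (1.0 is 40 mm), then the gripper command: -1 is fully open, 1 is shut, values between are in proportion. A call has 1 to 8 rows; each row shifts and turns the commanded pose from where the row before left it, along the tool's axes as they then stand; what a row does not reach is not made up. A row lasts 1/8 s, in which the tool goes at most 62.5 mm and 10.7 degrees, less where a joint would pass 70% of its speed; a pose out of reach is approached as far as the arm can. A call is refused whole if a number of a shift passes 1 or a number of a turn 1, either way. A call with a gripper value outside its range is refused whole. The fingers move at their own pace and stop on an object; the grip force is fixed at half the most. Time passes only in rows, so rows that do not move let the fingers close. It gives the time, the measured TCP pose, the force and the opening at its end, in the units of the state.
- arm.state(): the state, without advancing time (a new reading comes with each control period).
- arm.snapshot(name): name is "side" or "top" or "wrist"; returns the picture (400x640x3 uint8, red, green, blue); there is no depth.
- arm.camera_params(name): a dict with "mtx" (3x3 intrinsics, pixels), "k1" (the pictures are not rectified: a ray, as slopes to the right and down, at radius r is drawn at 1 + k1 r^2 times it, then the intrinsics apply), "eye" and "orientation" of the camera in the world. Camera axes: x right, y down, z forward; pixel columns grow to the right and rows downward; lengths in m; the calibration is good to about 2 mm. A picture is of the moment at which its call begins: read the wrist's pose just before it. camera_params takes no time and is no camera call; for the wrist camera it gives the pose at the moment of the call.
- arm.close_job(): hands the job in, once; it reports no verdict.
The state is a dict: "time": time; "joints": joint angles; "qvel": joint speeds; "effort": joint torques, N m; "eef_pos": TCP position; "orientation": TCP orientation; "force": force on the tool from outside, world axes, zero at the start; "moment": the same for the moment, N m; "width": finger opening in m.
Only numpy, scipy, OpenCV 4.12 (cv2) and the standard library are available. Lean on these libraries where they do the work, as an engineer would, in place of code of your own. Each camera call takes 0.05 s, during which the arm holds its last target. There are 200 camera calls.

## Task

The empty weighing boat is already on the pan of the balance: with the draft lid still shut, press the tare key, the last one at the right-hand end of the front row of keys as you face them. Then push the counterweighted lid up from under its front lip, using the outside of the fingers only, until it goes over its balance point and stays open by itself, leaning back on its stop, ready for the sample to be scooped in. Do not grip the lid or its knob, press the on key at the left-hand end of that row or force anything, and leave the boat on the pan and the things round the balance where they are.

Things in the scene. Friction and masses are not known exactly. Their poses are not given: they have to be found in the camera images.
- balance: Cream laboratory balance, 288 x 206 x 149 mm with its lid shut, fixed to the worktop. Origin: middle of its underside; x points from front to back, y to its left, z up. Display and panel, sloping down to the front at 15 degrees, face the robot. A glass draft box stands on the rear part: front wall at x = -0.030, side walls at y = -0.084 and 0.084, up to z = 0.132; pan inside, top at z = 0.082.
- tare_key (a point): The tare key: middle of its top. Round key of 15 mm, the last at the right-hand end of the row of five at the front of the sloping panel, at x = -0.120, y = -0.066 of the balance; it goes in square to the panel, along (0.262, 0, -0.965) in the balance's axes. Its top stands only about 2 mm proud of the panel, so press square to the panel.
- balance_key_tare (a joint): Tare key travel: 0 up, 0.0011 m fully pressed; spring-loaded, starts to move at 0.3 N and is fully in at about 5 N, comes back by itself. It counts as pressed beyond 0.0008 m.
- on_key (a point): The on key, to be left alone: middle of its top. The same round key at the left-hand end of the front row, at x = -0.120, y = 0.066 of the balance.
- balance_key_on (a joint): On key travel: 0 up, 0.0011 m fully pressed.
- balance_lid (a joint): Angle of the lid: 0 shut (level), grows as the front goes up and back; 1.57 upright, 1.83 on its stop. A steel counterweight bar behind the hinge puts the balance point at about 1.0 rad: below it the lid falls shut, above it the lid falls open by itself, damped, in a few seconds; friction can hold it up to 0.2 rad either side of that point. Lifting takes about 1 N at the lip.
- hinge (a point): Middle of the lid's hinge line, on the balance at x = 0.141, z = 0.135; the line is level and parallel to the balance's y. The clear lid plate is 3 mm thick, 172 mm wide and runs from the hinge forward to x = -0.036 (shut), underside at z = 0.1325.
- lip (a point): Middle of the underside of the lid's lifting lip: flat steel strip 90 mm wide (along y), 2.5 mm thick, that stands out 18 mm in front of the lid plate's front edge (24 mm in front of the draft box); its rolled front edge is 7.5 mm in front of this point. The point lies 189 mm from the hinge line and moves with the lid. Beneath it there is free space down to the panel, about 70 mm lower.
- knob (a point): Middle of the small black knob (20 mm wide, 13 mm high) on top of the lid, 36 mm behind the lip point. Not to be gripped: the grasp point between the fingers has to stay more than 18 mm from it.
- boat: White square weighing boat, 62 x 62 x 16 mm, loose on the steel pan under the lid; origin in the middle of its underside. It stays where it is.
- scoop: Steel weighing scoop, 145 mm long, 11 mm high, lying to the right of the balance; loose bystander, origin in the middle of its underside, long axis y.
- weigh_bottle: Glass weighing bottle, 42 mm across, 58 mm high, standing to the left of the balance; loose bystander.
- reagent_jar: Square white reagent jar with a blue screw cap, 76 x 76 x 150 mm, standing at the right of the balance; loose bystander.
- tweezers: Steel tweezers, 128 mm long, 9 mm high, lying to the left of the balance; loose bystander, long axis y.
- petri_dish: Petri dish, 60 mm across, 15 mm high, to the right of the balance; loose bystander.
- timer: Flat white timer with three round keys, 58 x 64 x 19 mm, to the left of the balance; loose bystander.

How it is judged:
By the outcome, as a careful person would: the job done as asked, in the order asked, and still so for the second after the job is handed in, with the robot touching nothing.
It also fails if it takes over 48 s, if anything falls off the work surface, if the arm or the gripper's body presses on something with over 40 N, if the wrist force passes 120 N, or if a joint passes its speed limit or range.

## Working session

There is one attempt and no reset: what is moved stays moved. The work goes in short steps, Python scripts to look and compute and a shell command to move; the robot and the scene stay as the last step left them, time stands still between calls to the robot, and variables do not carry over. Pictures are saved under pics/ and viewed, about 8 in all and at most 12, crops included, and the job is handed in when it is done.

```bash
ls; mkdir -p pics; python3 - <<'E'
from workcell import arm
import cv2
print(arm.state())
for n in("side","top","wrist"):
    p=arm.camera_params(n); print(n,p)
    cv2.imwrite(f"pics/{n}0.png",arm.snapshot(n)[:,:,::-1])
E
```

```text
pics
{'time': 0.0, 'joints': array([-1.14187679,  0.32181444, -0.07009463,  1.45167871,  0.02260061,
        1.37081818, -0.05692197]), 'qvel': array([-0.00080061, -0.00046364,  0.00029481,  0.00033804,  0.00151841,
       -0.00085088,  0.00063344]), 'effort': array([-6.08243022e-05, -4.91285276e+01, -4.03896226e-01, -3.12534428e+01,
       -6.40179100e-02,  4.40077053e-02,  1.73795243e-04]), 'eef_pos': array([0.26177957, 0.59433845, 0.22146531]), 'orientation': array([ 2.05916875e-01,  9.78569010e-01, -9.53879392e-04, -1.50883329e-04]), 'force': array([0.39298126, 0.04652701, 0.35766814]), 'moment': array([ 0.0528913 ,  0.00446754, -0.09721248]), 'width': 0.08696864839519121}
side {'mtx': array([[383.20685682,   0.        , 319.23324427],
       [  0.        , 383.20685682, 202.84113164],
       [  0.        ,   0.        ,   1.        ]]), 'k1': -0.029323651047363744, 'eye': array([0.49990859, 0.84958378, 0.57089114]), 'orientation': array([-0.04724804,  0.86633379, -0.49619906,  0.03193554])}
top {'mtx': array([[373.33377111,   0.        , 323.94510272],
       [  0.        , 373.33377111, 197.93732979],
       [  0.        ,   0.        ,   1.        ]]), 'k1': -0.02891608410658291, 'eye': array([0.40547186, 0.04161742, 1.00237326]), 'orientation': array([-0.6592535 ,  0.7449993 , -0.07424638,  0.06963005])}
wrist {'mtx': array([[307.77710882,   0.        , 314.82708708],
       [  0.        , 307.77710882, 199.08578469],
       [  0.        ,   0.        ,   1.        ]]), 'k1': -0.022137452665348462, 'eye': array([0.19962972, 0.62196205, 0.38384728]), 'orientation': array([0.83051697, 0.54283658, 0.06763666, 0.10485843])}
```

View pics/top0.png

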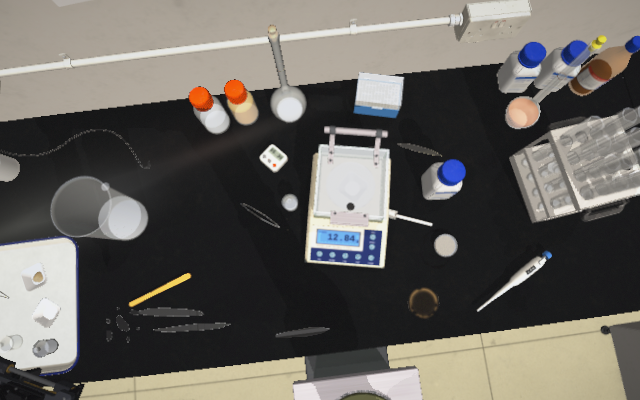

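View pics/side0.png

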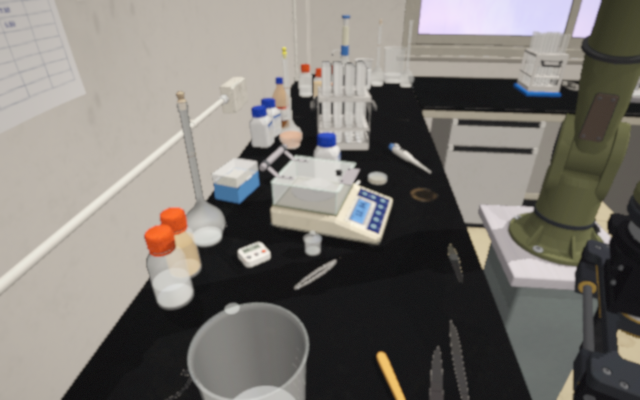

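The top view shows the balance at about px (350,200), with the front key row running from (320,254) to (373,257) and the lip near (348,217). I'll zoom in and cast rays for the keys.

```bash
cat > h.py <<'E'
import numpy as np,cv2
from scipy.spatial.transform import Rotation as R
from workcell import arm
def ray(p,uv):
    m=p["mtx"];d=np.array([p["k1"],0,0,0,0.])
    n=cv2.undistortPoints(np.array([[uv]],float),m,d)[0,0]
    v=R.from_quat(p["orientation"]).apply([n[0],n[1],1]);return np.array(p["eye"]),v
def onz(p,uv,z):
    e,v=ray(p,uv);return e+v*(z-e[2])/v[2]
def proj(p,X):
    c=R.from_quat(p["orientation"]).inv().apply(np.atleast_2d(X)-p["eye"]);s=c[:,:2]/c[:,2:]
    s=s*(1+p["k1"]*(s**2).sum(1,keepdims=True));return s@np.diag(np.diag(p["mtx"])[:2])+p["mtx"][:2,2]
E
python3 - <<'E'
from h import *
im=cv2.imread("pics/top0.png")
c=cv2.resize(im[115:275,295:445],None,fx=4,fy=3.7*4/3.7,interpolation=cv2.INTER_CUBIC)[:600]
cv2.imwrite("pics/c1.png",im[120:270,290:440].repeat(4,0).repeat(4,1))
E
```

```text
(no output)
```

View pics/c1.png

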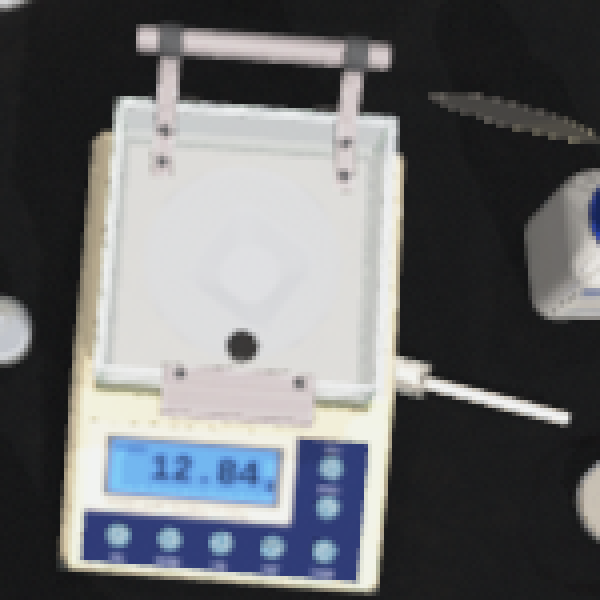

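Crop px: the five front keys run from (118,535) to (323,551), the knob is at (241,346), and the lip strip spans x 160–313 and y 365–425. Next I'll ray-cast these.

```bash
python3 - <<'E'
from h import *
p=arm.camera_params("top");im=cv2.imread("pics/top0.png")
f=lambda u,v:np.array([290+(u+.5)/4-.5,120+(v+.5)/4-.5])
# refine keys by centroid of light-cyan on blue panel
K=[]
for u,v in[(118,535),(169,540),(221,544),(272,547),(323,551)]:
    a,b=f(u,v);x,y=int(round(a)),int(round(b));w=im[y-4:y+5,x-4:x+5].astype(float)
    m=np.clip(w[:,:,1]-100,0,None);yy,xx=np.mgrid[-4:5,-4:5];m[(xx**2+yy**2)>12]=0
    K.append([x+(m*xx).sum()/m.sum(),y+(m*yy).sum()/m.sum()])
K=np.array(K);print(K.round(2))
for z in(.035,.045,.055):
    P=np.array([onz(p,k,z) for k in K]);d=P[0]-P[4];print(z,P[4].round(4),P[0].round(4),"len",np.linalg.norm(d).round(4))
    yaw=np.arctan2(-d[0],d[1]);c,s=np.cos(yaw),np.sin(yaw)
    Rz=np.array([[c,-s,0],[s,c,0],[0,0,1]]);o=P.mean(0)-Rz@[-.12,0,0];o[2]=0
    print(" yaw",np.degrees(yaw).round(2),"origin",o.round(4))
    for n,q,zz in[("knob",(241,346),.148),("lipL",(160,412),.135),("lipR",(313,425),.135)]:
        print("  ",n,(Rz.T@(onz(p,f(*q),zz)-o)).round(4))
    X=np.array([[-.144,.103,.03],[-.144,-.103,.03],[-.12,0,z]])
    print("  proj",proj(p,(Rz@X.T).T+o).round(1).tolist())
E
```

```text
[[319.14 253.35]
 [331.97 254.35]
 [344.79 255.35]
 [357.62 256.41]
 [370.52 257.32]]
0.035 [ 0.4358 -0.0766  0.035 ] [0.4619 0.0529 0.035 ] len 0.1321
 yaw -11.38 origin [ 0.5664 -0.0355  0.    ]
   knob [-0.0121  0.0008  0.148 ]
   lipL [-0.0525  0.045   0.135 ]
   lipR [-0.0533 -0.0447  0.135 ]
  proj [[304.1, 261.7], [384.2, 268.0], [344.8, 255.4]]
0.045 [ 0.4355 -0.0754  0.045 ] [0.4613 0.0528 0.045 ] len 0.1307
 yaw -11.38 origin [ 0.566 -0.035  0.   ]
   knob [-0.0116  0.0004  0.148 ]
   lipL [-0.0519  0.0445  0.135 ]
   lipR [-0.0528 -0.0452  0.135 ]
  proj [[303.9, 261.9], [384.0, 268.2], [344.8, 255.4]]
0.055 [ 0.4352 -0.0742  0.055 ] [0.4607 0.0526 0.055 ] len 0.1294
 yaw -11.38 origin [ 0.5655 -0.0344  0.    ]
   knob [-1.10e-02 -1.00e-04  1.48e-01]
   lipL [-0.0514  0.044   0.135 ]
   lipR [-0.0522 -0.0456  0.135 ]
  proj [[303.7, 262.1], [383.8, 268.4], [344.8, 255.4]]
```

View pics/wrist0.png

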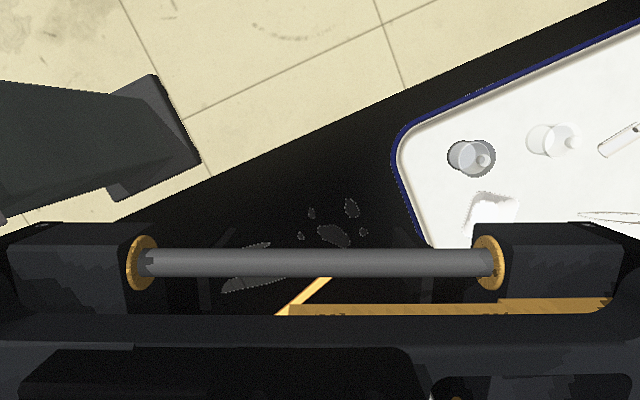

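The first wrist picture shows only the floor and a tray, so it's no help. The top view fits well: key row length 0.131–0.132 m, lip width 0.090 m, knob at x = -0.012. That gives yaw -11.4° and origin ≈ (0.566, -0.035). Next I'll check obstacles along the path.

```bash
cat >> h.py <<'E'
YAW=np.radians(-11.38);O=np.array([.566,-.0352,0]);B=R.from_euler("z",YAW)
w2b=lambda X:B.inv().apply(np.array(X)-O)
b2w=lambda X:B.apply(X)+O
def tgt(xb,phi):
    """remaining turn (5deg units, tool axes) and shift (40mm units) in present and in turned tool axes; phi=deg tilt forward from straight down"""
    s=arm.state();Q=R.from_quat(s["orientation"])
    T=B*R.from_euler("y",-phi,degrees=True)*R.from_matrix(np.array([[-1,0,0],[0,1,0],[0,0,-1.]]).T)
    d=b2w(xb)-s["eef_pos"]
    print("t",s["time"],"tcp_b",w2b(s["eef_pos"]).round(4),"F_b",B.inv().apply(s["force"]).round(2),"w",round(s["width"],4))
    print("turn",(np.degrees((Q.inv()*T).as_rotvec())/5).round(2),"shift now",(Q.inv().apply(d)/.04).round(2),"turned",(T.inv().apply(d)/.04).round(2))
    print("j",s["joints"].round(2))
E
python3 - <<'E'
from h import *
p=arm.camera_params("top")
for n,q,z in[("beaker rim L",(52,207),.15),("beaker base",(122,218),0),("beaker rim R",(118,205),.15),("jar cap",(452,172),.15),("petri",(446,245),.015),("tray R",(77,300),.02),("bottle",(290,202),.058)]:
    P=onz(p,q,z);print(n,P.round(3),"bal",w2b(P).round(3))
tgt([-.1357,-.066,.2],0)
E
```

```text
beaker rim L [0.638 0.667 0.15 ] bal [-0.068  0.702  0.15 ]
beaker base [0.624 0.579 0.   ] bal [-0.065  0.614  0.   ]
beaker rim R [0.623 0.508 0.15 ] bal [-0.051  0.544  0.15 ]
jar cap [ 0.606 -0.283  0.15 ] bal [ 0.088 -0.235  0.15 ]
petri [ 0.444 -0.281  0.015] bal [-0.071 -0.265  0.015]
tray R [0.418 0.69  0.02 ] bal [-0.288  0.682  0.02 ]
bottle [0.6   0.112 0.058] bal [0.004 0.151 0.058]
t 0.15 tcp_b [-0.4224  0.5573  0.2217] F_b [ 0.47 -0.08 -0.36] w 0.0867
turn [-0.02 -0.   -2.48] shift now [-10.34 -13.68   0.56] turned [ -7.17 -15.58   0.54]
j [-1.14  0.32 -0.07  1.45  0.02  1.37 -0.06]
```

```bash
python3 -m inch '[[0,0,-0.83,0,0,0,1],[0,0,-0.83,0,0,0,1],[0,0,-0.83,0,0,0,1],[0,0,0,-1,-1,0,1],[0,0,0,-1,-1,0,1],[0,0,0,-1,-1,0,1],[0,0,0,-1,-1,0,1],[0,0,0,-1,-1,0,1]]'; python3 -m inch '[[0,0,0,-1,-1,0,1],[0,0,0,-1,-1,0,1],[0,0,0,0,-1,0,1],[0,0,0,0,-1,0,1],[0,0,0,0,-1,0,1],[0,0,0,0,-1,0,1],[0,0,0,0,-1,0,1],[0,0,0,0,0,0,1]]'; python3 -c "
from h import *
tgt([-.1357,-.066,.15],15)"
```

```text
time: 1.15
eef_pos: [0.4196, 0.3577, 0.2225]
orientation: [0.099, 0.995, 0.0, 0.0]
force: [1.0, -0.2, 0.5]
width: 0.0152
time: 2.15
eef_pos: [0.442, 0.0661, 0.2226]
orientation: [0.101, 0.995, 0.0, 0.0]
force: [1.0, 0.3, 0.2]
width: 0.0005
t 2.15 tcp_b [-0.1416  0.0749  0.2226] F_b [0.91 0.48 0.22] w 0.0005
turn [-0.   -3.   -0.05] shift now [-0.16 -3.52  1.82] turned [ 0.33 -3.52  1.79]
j [-0.53 -0.13  0.3   1.93  0.04  1.33  1.12]
```

```bash
python3 -m inch '[[0,0,0,0,-1,0,1],[0,0,0,0,-1,0,1],[0,0,0,0,-1,0,1],[0,0,0,0,-0.52,0,1],[0,-1,0,0,0,0,1],[0,-1,0,0,0,0,1],[0,-1,0,0,0,0,1],[0,0,0,0,0,0,1]]'; python3 -c "
from h import *
tgt([-.1357,-.066,.10],15)"
```

```text
time: 3.15
eef_pos: [0.4209, -0.0705, 0.2274]
orientation: [0.1, 0.992, -0.004, 0.082]
force: [0.3, -1.3, -0.5]
width: 0.0002
t 3.15 tcp_b [-0.1352 -0.0632  0.2274] F_b [ 0.5  -1.2  -0.48] w 0.0002
turn [ 0.09 -1.12 -0.04] shift now [ 0.53 -0.1   3.14] turned [ 0.84 -0.07  3.07]
j [ 0.06 -0.3   0.03  2.08  0.02  1.2   1.45]
```

```bash
python3 -m inch '[[0,0,0,0,0,1,1],[0,0,0,0,0,1,1],[0,-0.56,0,0,0,0,1],[0,-0.56,0,0,0,0,1],[0,0,0,0,0,0,1]]'; python3 -c "
from h import *
import cv2
tgt([-.1357,-.066,.10],15)
cv2.imwrite('pics/w1.png',arm.snapshot('wrist')[:,:,::-1])"
```

```text
time: 3.78
eef_pos: [0.434, -0.0692, 0.1482]
orientation: [0.096, 0.987, -0.007, 0.13]
force: [-0.2, 0.2, -0.4]
width: 0.0005
t 3.775 tcp_b [-0.1227 -0.0594  0.1482] F_b [-0.23  0.12 -0.39] w 0.0005
turn [ 0.14 -0.01  0.03] shift now [ 0.63 -0.18  1.08] turned [ 0.63 -0.17  1.08]
j [ 0.05 -0.29  0.02  2.24  0.03  0.92  1.44]
```

View pics/w1.png

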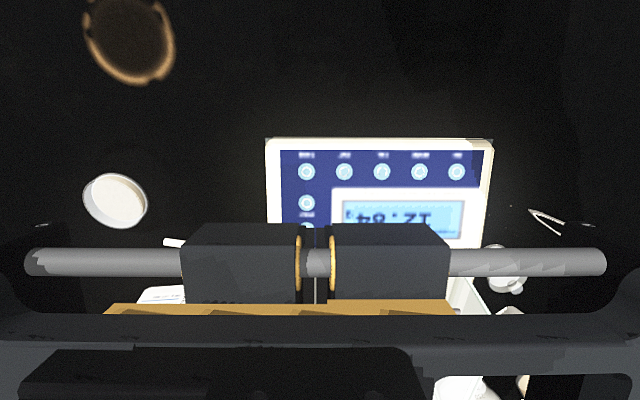

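The wrist view shows the five front keys at row ~171, flipped left to right. Tare is at (306,172) and the on key at (457,171). I'll triangulate against the top view.

```bash
python3 - <<'E'
from h import *
pt=arm.camera_params("top");pw=arm.camera_params("wrist");im=cv2.imread("pics/w1.png")
def cen(u,v,r=9):
    yy,xx=np.mgrid[-r:r+1,-r:r+1];m=np.clip(im[v-r:v+r+1,u-r:u+r+1,1].astype(float)-90,0,None);m[xx**2+yy**2>r*r]=0
    return np.array([u+(m*xx).sum()/m.sum(),v+(m*yy).sum()/m.sum()])
W=[cen(*c) for c in[(306,172),(344,172),(382,172),(420,172),(457,171)]]
T=[(370.52,257.32),(357.62,256.41),(344.79,255.35),(331.97,254.35),(319.14,253.35)]
print(np.round(W,1).tolist())
for w,t in zip(W,T):
    e1,v1=ray(pw,w);e2,v2=ray(pt,t);A=np.c_[v1,-v2];s=np.linalg.lstsq(A,e2-e1,rcond=None)[0]
    a,b=e1+s[0]*v1,e2+s[1]*v2;print((a+b)/2,"gap mm",1e3*np.linalg.norm(a-b),"bal",w2b((a+b)/2).round(4))
    print("   wrist only z=.042:",w2b(onz(pw,w,.042)).round(4))
E
```

```text
[[306.1, 171.3], [343.9, 171.3], [381.6, 171.3], [419.1, 171.4], [456.3, 171.2]]
[ 0.43555584 -0.07576716  0.04309573] gap mm 0.25471846380559 bal [-0.1199 -0.0655  0.0431]
   wrist only z=.042: [-0.1193 -0.0656  0.042 ]
[ 0.44185792 -0.04352867  0.04323646] gap mm 0.25707589525637403 bal [-0.1201 -0.0327  0.0432]
   wrist only z=.042: [-0.1194 -0.0326  0.042 ]
[ 0.44844469 -0.01136541  0.04302489] gap mm 0.07103622014512719 bal [-0.1199  0.0002  0.043 ]
   wrist only z=.042: [-0.1195  0.0005  0.042 ]
[0.45482015 0.02080818 0.04337191] gap mm 0.33899009234267596 bal [-0.12    0.033   0.0434]
   wrist only z=.042: [-0.1196  0.0336  0.042 ]
[0.46117374 0.05303736 0.04330324] gap mm 0.6703167899115572 bal [-0.1202  0.0658  0.0433]
   wrist only z=.042: [-0.1199  0.0667  0.042 ]
```

```bash
python3 -c "
from h import *
tgt([-.1252,-.0658,.0624],15)"
```

```text
t 3.825 tcp_b [-0.1221 -0.0594  0.1486] F_b [ 0.03 -0.49 -1.  ] w 0.0005
turn [ 0.14 -0.01  0.03] shift now [ 0.63 -0.18  2.06] turned [ 0.63 -0.16  2.06]
j [ 0.06 -0.29  0.02  2.24  0.03  0.92  1.44]
```

```bash
python3 -m inch '[[0.14,0,0,0.6,-0.17,0,1],[0,0,0,0,0,0.7,1],[0,0,0,0,0,0.7,1],[0,0,0,0,0,0.65,1],[0,0,0,0,0,0,1],[0,0,0,0,0,0,1]]'; python3 -c "
from h import *
tgt([-.12,-.066,.043],15)"
```

```text
time: 4.58
eef_pos: [0.4402, -0.0781, 0.06]
orientation: [0.098, 0.987, -0.013, 0.127]
force: [0.3, 0.1, -0.1]
width: 0.0003
t 4.575 tcp_b [-0.1148 -0.0668  0.06  ] F_b [ 0.31  0.13 -0.07] w 0.0003
turn [-0.02 -0.07  0.01] shift now [0.23 0.02 0.38] turned [0.23 0.02 0.38]
j [ 0.28 -0.14 -0.18  2.32  0.    0.7   1.47]
```

```bash
python3 -m inch '[[0,-0.07,0,0.23,0.02,0.1,1],[0,0,0,0,0,0.05,1],[0,0,0,0,0,0.05,1],[0,0,0,0,0,0,1]]'; python3 -c "
from h import *
tgt([-.12,-.066,.043],15)"
```

```text
time: 5.08
eef_pos: [0.433, -0.0763, 0.0492]
orientation: [0.098, 0.987, -0.014, 0.13]
force: [-0.7, -0.5, 0.1]
width: 0.0007
t 5.075 tcp_b [-0.1223 -0.0666  0.0492] F_b [-0.6  -0.65  0.06] w 0.0007
turn [-0.02 -0.    0.  ] shift now [-0.01  0.01  0.16] turned [-0.01  0.01  0.16]
j [ 0.28 -0.14 -0.18  2.35  0.    0.67  1.47]
```

```bash
python3 -m inch '[[0,0,0,0,0,0.06,1],[0,0,0,0,0,0.06,1],[0,0,0,0,0,0,1]]'; python3 -m inch '[[0,0,0,0,0,0.03,1],[0,0,0,0,0,0,1]]';python3 -c "
from h import *
tgt([-.12,-.066,.043],15)"
```

```text
time: 5.45
eef_pos: [0.4339, -0.0765, 0.0442]
orientation: [0.098, 0.987, -0.014, 0.129]
force: [-1.2, -0.4, 0.2]
width: 0.0005
time: 5.7
eef_pos: [0.4344, -0.0765, 0.0432]
orientation: [0.098, 0.987, -0.014, 0.129]
force: [-0.3, -0.1, 0.1]
width: 0.0007
t 5.7 tcp_b [-0.1209 -0.0665  0.0432] F_b [-0.31 -0.18  0.14] w 0.0007
turn [-0.02 -0.01  0.01] shift now [-0.02  0.01  0.01] turned [-0.02  0.01  0.01]
j [ 0.28 -0.12 -0.18  2.35  0.01  0.65  1.46]
```

```bash
for i in 1 2; do python3 -m inch '[[0,0,0,0,0,0.02,1],[0,0,0,0,0,0,1]]'; done; python3 -c "
from h import *
tgt([-.12,-.066,.043],15)"
```

```text
time: 5.95
eef_pos: [0.4346, -0.0766, 0.0426]
orientation: [0.098, 0.987, -0.014, 0.129]
force: [-0.8, -0.1, 1.6]
width: 0.0007
time: 6.2
eef_pos: [0.4348, -0.0767, 0.0419]
orientation: [0.098, 0.987, -0.014, 0.129]
force: [-2.4, 0.0, 2.8]
width: 0.0007
t 6.2 tcp_b [-0.1204 -0.0665  0.0419] F_b [-2.32 -0.45  2.76] w 0.0007
turn [-0.02 -0.01  0.01] shift now [-0.02  0.01 -0.02] turned [-0.02  0.01 -0.02]
j [ 0.28 -0.12 -0.18  2.35  0.01  0.65  1.46]
```

```bash
python3 -m inch '[[0,0,0,0,0,0.02,1],[0,0,0,0,0,0,1]]';  python3 -m inch '[[0,0,0,0,0,0.015,1],[0,0,0,0,0,0,1]]'; python3 -c "
from h import *
tgt([-.12,-.066,.043],15)"
```

```text
time: 6.45
eef_pos: [0.435, -0.0767, 0.0418]
orientation: [0.098, 0.987, -0.014, 0.129]
force: [-7.4, 0.8, 13.5]
width: 0.0003
time: 6.7
eef_pos: [0.435, -0.0767, 0.0417]
orientation: [0.098, 0.987, -0.014, 0.129]
force: [-12.2, 2.4, 20.0]
width: 0.0001
t 6.7 tcp_b [-0.1203 -0.0665  0.0417] F_b [-12.39   0.    19.99] w 0.0001
turn [-0.03 -0.02  0.01] shift now [-0.02  0.01 -0.03] turned [-0.02  0.01 -0.03]
j [ 0.28 -0.12 -0.18  2.35  0.01  0.65  1.46]
```

Bottomed out, with the force rising steeply. Backing off straight away and checking the display.

```bash
python3 -m inch '[[0,0,0,0,0,-0.2,1],[0,0,0,0,0,-0.8,1],[0,0,0,0,0,-1,1],[0,0,0,0,0,0,1]]'; python3 -c "
from h import *
tgt([-.09,0,.11],45)
a=arm.snapshot('top')[:,:,::-1][110:280,270:420];b=arm.snapshot('wrist')[:,:,::-1][110:270,240:520]
cv2.imwrite('pics/c2.png',np.hstack([cv2.resize(a,(352,400)),cv2.resize(b,(448,400))]))"
```

```text
time: 7.2
eef_pos: [0.417, -0.0728, 0.1208]
orientation: [0.098, 0.986, -0.014, 0.133]
force: [0.0, 0.0, -0.6]
width: 0.0003
t 7.2 tcp_b [-0.1387 -0.0663  0.1208] F_b [ 0.01  0.05 -0.55] w 0.0003
turn [-0.02 -5.93  0.01] shift now [-1.1   1.66  0.58] turned [-0.67  1.66  1.05]
j [ 0.28 -0.3  -0.17  2.31 -0.03  0.86  1.5 ]
```

View pics/c2.png

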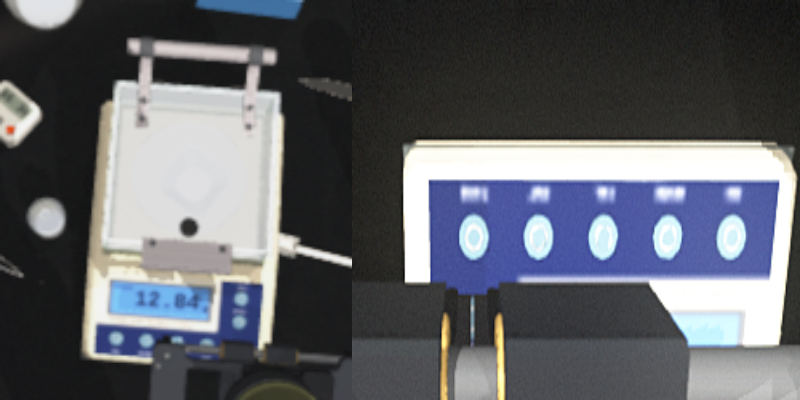

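The display still reads 12.84, so it may be a fixed print. The travel and force profile (about 1.3 mm, soft, then a hard stop) is consistent with the key fully in. The fingers are clear. Moving on to the lip: centre y, then tilt forward.

```bash
python3 -m inch '[[0,0,0,0,0.83,0,1],[0,0,0,0,0.83,0,1],[0,0,0,-0.4,0,0.2,1],[0,-1,0,0,0,0,1],[0,-1,0,0,0,0,1],[0,-1,0,0,0,0,1],[0,0,0,0,0,0,1]]'; python3 -c "
from h import *
tgt([-.08,0,.1],40)"
```

```text
time: 8.18
eef_pos: [0.4657, -0.0084, 0.0965]
orientation: [0.095, 0.964, -0.029, 0.247]
force: [0.0, -0.7, 0.0]
width: 0.0006
t 8.175 tcp_b [-0.1036  0.0064  0.0965] F_b [ 0.16 -0.68  0.01] w 0.0006
turn [-0.1  -2.23  0.06] shift now [-0.56 -0.16  0.21] turned [-0.51 -0.16  0.31]
j [ 0.01 -0.3  -0.18  2.44  0.26  0.54  1.01]
```

```bash
python3 -m inch '[[0,0,0,-0.55,-0.16,0.15,1],[0,-0.75,0,0,0,0,1],[0,-0.75,0,0,0,0,1],[0,-0.7,0,0,0,0,1],[0,0,0,0,0,0,1]]'; python3 -c "
from h import *
tgt([-.04,0,.105],40)"
```

```text
time: 8.8
eef_pos: [0.5102, -0.0185, 0.1108]
orientation: [0.096, 0.941, -0.039, 0.321]
force: [-0.0, -0.1, -0.7]
width: 0.0006
t 8.8 tcp_b [-0.058   0.0053  0.1108] F_b [ 0.01 -0.1  -0.74] w 0.0006
turn [-0.18 -0.44  0.01] shift now [-0.27 -0.13  0.39] turned [-0.25 -0.13  0.4 ]
j [ 0.47 -0.3  -0.59  2.45  0.2   0.33  1.04]
```

```bash
python3 -m inch '[[-0.1,-0.2,0,0.1,-0.13,0.16,1],[0,-0.2,0,0,0,0,1],[0,0,0,0,0,0,1]]'; python3 -c "
from h import *
tgt([-.046,0,.103],40)
im=arm.snapshot('side')[:,:,::-1][130:260,250:410]
cv2.imwrite('pics/s1.png',cv2.resize(im,None,fx=4,fy=4,interpolation=cv2.INTER_CUBIC))"
```

```text
time: 9.18
eef_pos: [0.5211, -0.0212, 0.107]
orientation: [0.094, 0.937, -0.037, 0.334]
force: [-0.1, 0.2, -0.9]
width: 0.0005
t 9.175 tcp_b [-0.0468  0.0048  0.107 ] F_b [-0.09  0.16 -0.88] w 0.0005
turn [-0.07 -0.14  0.02] shift now [ 0.05 -0.12  0.09] turned [ 0.05 -0.12  0.09]
j [ 0.67 -0.3  -0.76  2.45  0.05  0.26  1.19]
```

View pics/s1.png

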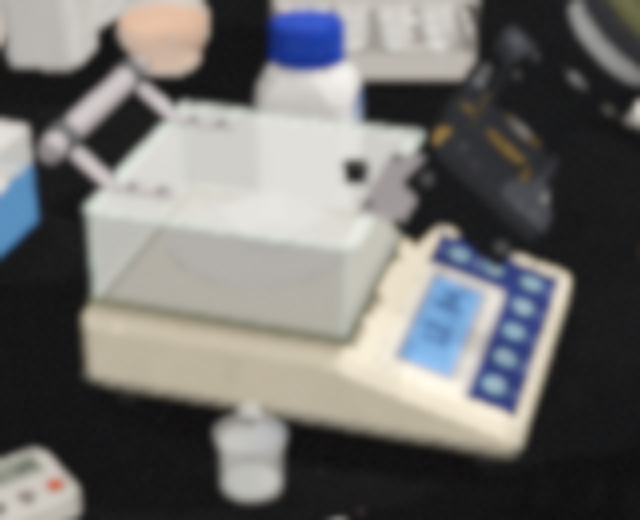

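The side crop shows the fingers at the lip, at about crop px (425,180), with the lid shut and the keys clear. Starting to lift gently.

```bash
python3 -m inch '[[0,0,0,-0.16,0,-0.19,1],[0,0,0,-0.16,0,-0.19,1],[0,0,0,0,0,0,1]]'; python3 -c "
from h import *
tgt([-.038,0.003,.147],40)"
```

```text
time: 9.6
eef_pos: [0.5216, -0.019, 0.1271]
orientation: [0.092, 0.937, -0.036, 0.335]
force: [0.3, 0.6, -0.3]
width: 0.0007
t 9.6 tcp_b [-0.0468  0.0071  0.1271] F_b [ 0.16  0.63 -0.31] w 0.0007
turn [-0.04 -0.14  0.05] shift now [-0.48 -0.11 -0.25] turned [-0.49 -0.1  -0.24]
j [ 0.38 -0.3  -0.5   2.43  0.25  0.33  1.02]
```

```bash
cat >> h.py <<'E'
def knob(th):
    """side px of the middle of the knob top for a lid angle"""
    r=.153;h=.010;c,s=np.cos(th),np.sin(th)
    return proj(arm.camera_params("side"),b2w(np.array([[.141-r*c+h*s,0,.135+r*s+h*c]])))[0]
def sidepic(name,a=(110,260),b=(250,450),f=4):
    im=arm.snapshot('side')[:,:,::-1];cv2.imwrite(name,cv2.resize(im[a[0]:a[1],b[0]:b[1]],None,fx=f,fy=f,interpolation=cv2.INTER_CUBIC))
E
python3 -c "
from h import *
for t in (0,.1,.2,.4): print(t,knob(t).round(1), ((knob(t)-[250,110])*4).round())
sidepic('pics/s2.png')"
```

```text
0 [338.8 171.8] [355. 247.]
0.1 [338.2 166.2] [353. 225.]
0.2 [337.  160.7] [348. 203.]
0.4 [333.  149.6] [332. 158.]
```

View pics/s2.png

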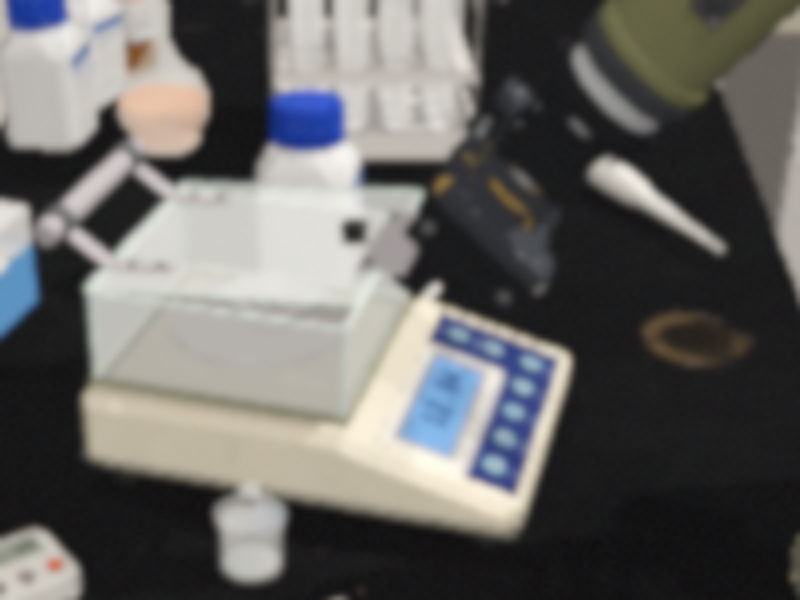

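The knob is at crop px (353,231), which means a lid angle of about 0.07 rad: the lip is resting on the finger. Next I'll follow its arc.

```bash
python3 -m inch '[[0,0,0,-0.21,-0.03,-0.17,1],[0,0,0,-0.21,-0.03,-0.17,1],[0,0,0,-0.21,-0.03,-0.17,1],[0,0,0,-0.21,-0.03,-0.17,1],[0,0,0,0,0,0,1]]'; python3 -c "
from h import *
tgt([-.013,0,.223],40)"
```

```text
time: 10.28
eef_pos: [0.5388, -0.0268, 0.1659]
orientation: [0.094, 0.937, -0.038, 0.334]
force: [0.4, -0.1, 0.7]
width: 0.0006
t 10.275 tcp_b [-0.0283  0.0028  0.1659] F_b [ 0.45 -0.02  0.69] w 0.0006
turn [-0.1  -0.14  0.01] shift now [-1.2  -0.08 -0.86] turned [-1.21 -0.07 -0.85]
j [ 0.04 -0.3  -0.17  2.37  0.4   0.45  0.93]
```

```bash
python3 -m inch '[[0,0,0,-0.24,-0.02,-0.18,1],[0,0,0,-0.24,-0.02,-0.18,1],[0,0,0,-0.24,-0.02,-0.18,1],[0,0,0,-0.24,-0.02,-0.18,1],[0,0,0,-0.24,0,-0.18,1],[0,0,0,0,0,0,1]]'; python3 -c "
from h import *
tgt([.027,0,.266],40)"
```

```text
time: 11.02
eef_pos: [0.563, -0.0313, 0.2192]
orientation: [0.094, 0.938, -0.038, 0.332]
force: [-0.2, -0.2, 0.0]
width: 0.0005
t 11.025 tcp_b [-0.0037  0.0032  0.2192] F_b [-0.14 -0.26  0.01] w 0.0005
turn [-0.12 -0.2   0.02] shift now [-1.33 -0.09 -0.43] turned [-1.34 -0.08 -0.4 ]
j [ 0.06 -0.3  -0.16  2.25  0.3   0.56  1.05]
```

```bash
python3 -m inch '[[0,0,0,-0.27,-0.02,-0.08,1],[0,0,0,-0.27,-0.02,-0.08,1],[0,0,0,-0.27,-0.02,-0.08,1],[0,0,0,-0.27,-0.02,-0.08,1],[0,0,0,-0.26,0,-0.08,1],[0,0,0,0,0,0,1]]'; python3 -c "
from h import *
tgt([.079,0,.290],40)
for t in (.6,.8,1,1.2): print(t,((knob(t)-[250,80])*4).round())
sidepic('pics/s3.png',(80,230))"
```

```text
time: 11.78
eef_pos: [0.5933, -0.0406, 0.2649]
orientation: [0.094, 0.938, -0.039, 0.331]
force: [-0.3, 0.2, 0.1]
width: 0.0004
t 11.775 tcp_b [2.790e-02 1.000e-04 2.649e-01] F_b [-0.3   0.12  0.14] w 0.0004
turn [-0.13 -0.21  0.02] shift now [-1.39 -0.    0.32] turned [-1.38 -0.    0.34]
j [ 0.04 -0.27 -0.12  2.13  0.26  0.63  1.13]
0.6 [307. 236.]
0.8 [274. 199.]
1 [234. 167.]
1.2 [190. 144.]
```

View pics/s3.png

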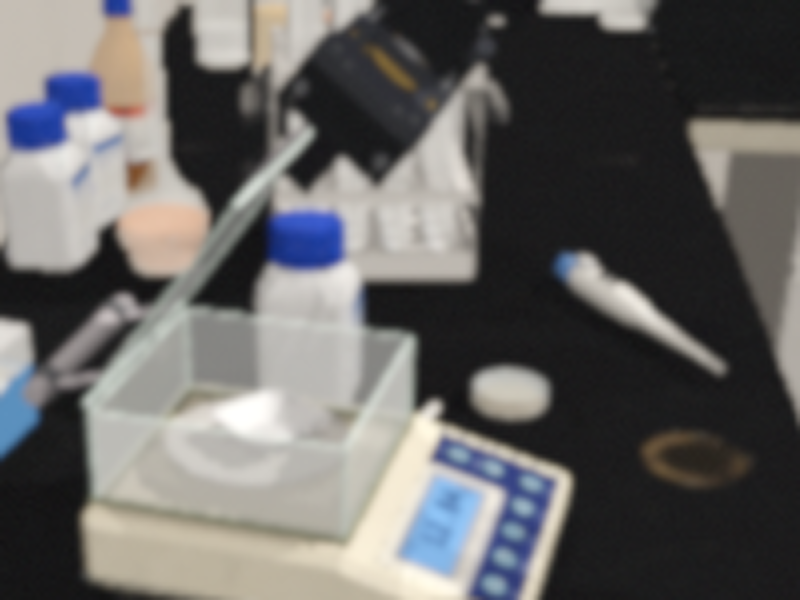

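The lid is at about 0.9 rad, held by the fingers, and the boat is in place on the pan. Pushing on past the balance point.

```bash
python3 -m inch '[[0,0,0,-0.17,0,0.04,1],[0,0,0,-0.17,0,0.04,1],[0,0,0,-0.17,0,0.04,1],[0,0,0,-0.17,0,0.04,1],[0,0,0,-0.17,0,0.04,1],[0,0,0,-0.17,0,0.04,1],[0,0,0,-0.17,0,0.04,1],[0,0,0,-0.17,0,0.04,1]]';python3 -m inch '[[0,0,0,-0.1,0,0.06,1],[0,0,0,-0.1,0,0.06,1],[0,0,0,0,0,0,1],[0,0,0,0,0,0,1],[0,0,0,0,0,0,1],[0,0,0,0,0,0,1]]'; python3 -c "
from h import *
tgt([-.03,0,.32],40)"
```

```text
time: 12.82
eef_pos: [0.6422, -0.0506, 0.2878]
orientation: [0.094, 0.938, -0.039, 0.33]
force: [0.4, 0.9, 0.7]
width: 0.0009
time: 13.58
eef_pos: [0.6507, -0.0524, 0.289]
orientation: [0.094, 0.938, -0.039, 0.331]
force: [0.2, -1.3, -0.3]
width: 0.0001
t 13.575 tcp_b [ 8.64e-02 -1.00e-04  2.89e-01] F_b [ 0.48 -1.21 -0.3 ] w 0.0001
turn [-0.13 -0.23  0.03] shift now [ 1.78 -0.02 -2.43] turned [ 1.73  0.   -2.47]
j [ 0.04 -0.15 -0.09  1.99  0.25  0.66  1.17]
```

```bash
python3 -m inch '[[0,0,0,0,0,0,1],[0,0,0,0,0,0,1],[0,0,0,0,0,0,1],[0,0,0,0,0,0,1],[0,0,0,0,0,0,1],[0,0,0,0,0,0,1],[0,0,0,0,0,0,1],[0,0,0,0,0,0,1]]'; python3 -m inch '[[0,0,0,0.3,0,-0.3,1],[0,0,0,0.5,0,-0.7,1],[0,0,0,0.5,0,-0.7,1],[0,0,0,0.5,0,-0.7,1],[0,0,0,0,0,0,1],[0,0,0,0,0,0,1],[0,0,0,0,0,0,1],[0,0,0,0,0,0,1]]'; python3 -m inch '[[0,0,0,0,0,0,1],[0,0,0,0,0,0,1],[0,0,0,0,0,0,1],[0,0,0,0,0,0,1],[0,0,0,0,0,0,1],[0,0,0,0,0,0,1],[0,0,0,0,0,0,1],[0,0,0,0,0,0,1]]'; python3 -c "
from h import *
tgt([-.03,0,.32],40)
for t in (1.2,1.57,1.83): print(t,((knob(t)-[210,50])*3.2).round())
sidepic('pics/s4.png',(50,230),(210,450),3.2)"
```

```text
time: 14.58
eef_pos: [0.6508, -0.0524, 0.2889]
orientation: [0.094, 0.938, -0.039, 0.33]
force: [1.0, 0.6, 0.2]
width: 0.0008
time: 15.58
eef_pos: [0.5766, -0.0221, 0.2872]
orientation: [0.095, 0.946, -0.047, 0.308]
force: [-0.6, -0.2, -0.7]
width: -0.0
time: 16.58
eef_pos: [0.5763, -0.0225, 0.2868]
orientation: [0.095, 0.946, -0.047, 0.308]
force: [-0.1, -0.6, 1.2]
width: 0.0006
t 16.575 tcp_b [0.0076 0.0145 0.2868] F_b [ 0.06 -0.56  1.21] w 0.0006
turn [-0.36 -0.76  0.11] shift now [ 0.27 -0.4  -1.21] turned [ 0.19 -0.36 -1.24]
j [ 0.35 -0.3  -0.41  2.07  0.11  0.75  1.23]
1.2 [280. 211.]
1.57 [212. 196.]
1.83 [167. 202.]
```

View pics/s4.png

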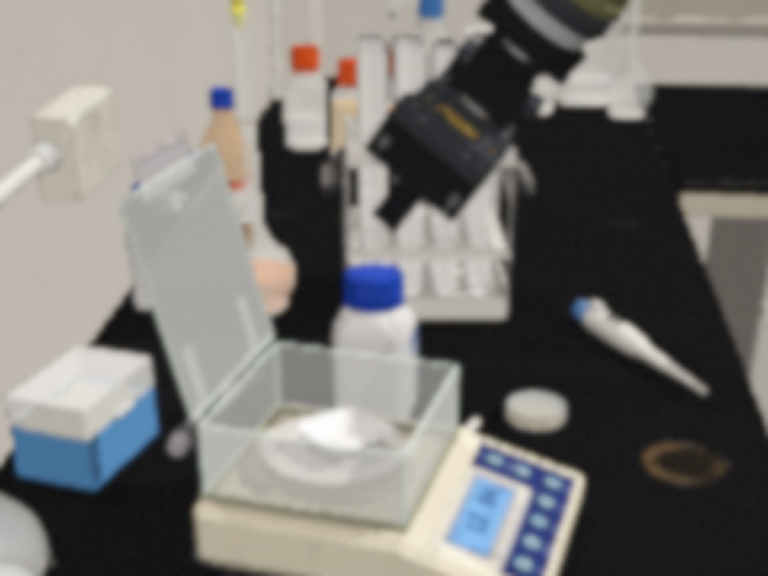

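The lid leans back well past upright, with its top edge at about crop px (170,170). The boat is on the pan and the gripper is clear. One stillness check, then I'll hand in.

```bash
python3 -c "
from h import *
cv2.imwrite('pics/a.png',arm.snapshot('side'))"; python3 -m inch '[[0,0,0,0,0,0,1],[0,0,0,0,0,0,1],[0,0,0,0,0,0,1],[0,0,0,0,0,0,1],[0,0,0,0,0,0,1],[0,0,0,0,0,0,1],[0,0,0,0,0,0,1],[0,0,0,0,0,0,1]]'; python3 -c "
from h import *
a=cv2.imread('pics/a.png').astype(int);b=arm.snapshot('side').astype(int)
d=abs(a-b)[85:190,235:300];print('lid diff mean/max',d.mean(),d.max())
t0=cv2.imread('pics/top0.png').astype(int);t=arm.snapshot('top')[:,:,::-1].astype(int)
for n,(x,y) in dict(bottle=(290,202),timer=(273,157),tweez=(260,215),jar=(443,181),petri=(446,245),scoop=(419,149)).items(): print(n,abs(t-t0)[y-12:y+12,x-12:x+12].mean().round(1))
print('state',arm.state()['force'],arm.state()['time'])"
```

```text
time: 17.68
eef_pos: [0.5763, -0.0225, 0.2868]
orientation: [0.095, 0.946, -0.047, 0.308]
force: [-0.2, 0.4, -0.8]
width: 0.0007
lid diff mean/max 0.320976800976801 4
bottle 24.6
timer 0.4
tweez 0.8
jar 3.3
petri 0.5
scoop 0.9
state [1.08808737 0.10906836 0.075494  ] 17.775
```

The bottle patch differs in the top view, which could be the arm in the way. I'll compare it in the side view.

```bash
python3 -c "
from h import *
a=cv2.imread('pics/a.png')[:,:,::-1].astype(int);s=cv2.imread('pics/side0.png').astype(int)
print(abs(a-s)[228:258,300:326].mean())
t0=cv2.imread('pics/top0.png');t=arm.snapshot('top')[:,:,::-1]
cv2.imwrite('pics/c3.png',np.hstack([t0[120:280,240:440],t[120:280,240:440]]).repeat(2,0).repeat(2,1))"
```

```text
0.6162393162393163
```

View pics/c3.png

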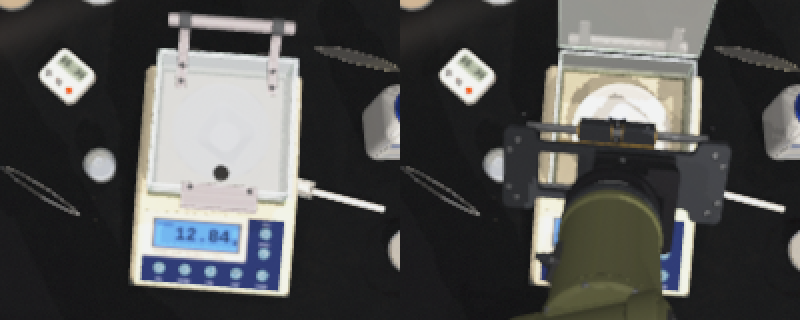

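The gripper was only hiding the bottle. The side view shows it unmoved, the lid is open and the boat is on the pan. Handing in.

```bash
python3 -c "
from workcell import arm
print(arm.close_job())"
```

```text
the job is handed in; nothing more can be done
None
```

I pressed the tare key with the lid still shut, then pushed the lid open with the shut fingers under its front lip. It went over its balance point and stayed open by itself. I handed the job in at about 18 s.

- **Tare key:** I pressed it square to the panel with the shut fingertips. It gave softly over about 1.3 mm, then stopped hard, and I backed off at about 20 N upward and 12 N sideways, well above the 5 N needed. The display still read 12.84 afterwards. It never showed a tare, so the only evidence for the press is the travel and the force.
- **Lid:** the fingers carried it to about 1.3 rad, and it fell open from there. It leans back past upright and did not move over the last second. I did not measure its final angle against the 1.83 rad stop.
- **Boat and surroundings:** the boat is on the pan. The timer, tweezers, petri dish and scoop looked unmoved in the top view, and the jar patch changed only slightly. The bottle patch had changed there only because the gripper hid it; the side view showed it unmoved.
- **Robot:** clear of everything, with the force reading at noise level. Some tilting moves stopped short because joints 2 and 4 reached the ends of their ranges, so I corrected the position as I went.

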